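# Switch on the light pad and stroke its touch bar up to full brightness

### The arm

A 6-joint arm with a two-finger parallel gripper is mounted at the origin on the work surface. World frame = base frame: x ahead of the robot, y to its left, z up, the work surface at z = 0. Lengths are in m, angles in rad, forces in N, time in s.
With the tool pointing down it reaches from about 0.375 to 0.9 m from the base axis. Payload 3.1 kg.
Tool frame: the origin (TCP) lies at the very end of the fingers, on their centre line; the grasp point (between the pads) lies 19 mm behind it; z points along the fingers, y is the line along which they close (so a half turn about z gives the same grasp; the last joint's range is limited). The gripper opens to 87 mm and grips with 3 to 60 N. Pads are 19 mm wide; open, the fingers measure 117 mm over their backs; the gripper's body (75 mm by 190 mm) begins 51 mm behind the grasp point.
Start: joints at [1.062, 0.527, 1.433, -0, 1.181, -0.178], TCP at [0.202, 0.591, 0.223] pointing down, gripper open.
Joint ranges: [-3.08, 3.08], [-0.75, 2.2], [0.22, 2.44], [-1.43, 4.57], [0, 2.65], [-2.85, 2.85]. Speed limits (rad/s): [2.79, 2.79, 3.14, 3.14, 3.14, 3.14].

### API

Orientations are given as a unit quaternion [x, y, z, w].
In Python, from rig import status, viewer, robot gives the robot as it stands.
- The arm moves only by the tool arm_command, never from a script. Its arguments are lists of equal length, an entry for each row: "delta_rot": the turn, a rotation vector about the tool's x, y, z in degrees, a list of three; "delta_pos": the shift along the tool's x, y, z in m, a list of three; "gripper": the closure, from -1 (fully open) to 1 (shut). In form: {"delta_rot": [[rx, ry, rz], ...], "delta_pos": [[dx, dy, dz], ...], "gripper": [gripper, ...]}. A call has 1 to 12 rows; each row is the pose to reach, as a shift and turn from the pose commanded when the call began, along the tool's axes at that moment; what a row does not reach only later rows make up. A row lasts 1/12 s, in which the tool goes at most 41.7 mm and 7.16 degrees, less where a joint would pass 70% of its speed; a pose out of reach is approached as far as the arm can. A call with a gripper value outside its range is refused whole. The fingers move at their own pace and stop on an object; "grip_force" is the grip in N (left out, the last holds). Time passes only in rows, so rows that repeat a pose let the fingers close. It gives the time, the measured TCP pose, the force, the opening and the grip force at its end, in the units of the state.
- status.get_obs(): the state, without advancing time (a new reading comes with each control period).
- viewer.camera(name): name is "scene" or "top" or "wrist"; returns a dict with "pixels" (420x560x3 uint8, blue, green, red), "fx", "fy", "cx", "cy" (pixels), "k1" (the pictures are not rectified: a ray, as slopes to the right and down, at radius r is drawn at 1 + k1 r^2 times it, then the intrinsics apply), "pose" (4x4, takes a point from camera to world coordinates); the wrist camera has in their place "mount" (4x4, takes a point from camera to tool coordinates, whose origin is the TCP and whose axes are the flange's). Camera axes: x right, y down, z forward; pixel columns grow to the right and rows downward; lengths in m; the calibration is good to about 2 mm. A picture is of the moment at which its call begins: read the wrist's pose just before it. There is no depth.
- robot.hand_in(): hands the job in; it is judged then, once.
The state is a dict: "time": time; "q": joint angles; "joint_velocities": joint speeds; "joint_torque": joint torques, N m; "position": TCP position; "tool_rot": TCP orientation; "ft_force": force on the tool from outside, world axes, zero at the start; "moment": the same for the moment, N m; "grip_width": finger opening in m; "grip_force": force on a finger pad.
Only numpy, scipy, OpenCV 4.12 (cv2) and the standard library are available. Lean on these libraries where they do the work, as an engineer would, in place of code of your own. Each camera call takes 0.05 s, during which the arm holds its last target. There are 200 camera calls.

### The job

Switch the tracing light pad on and turn it up to full: with the fingertips together press the round power button, then run the fingertips lightly along the touch bar from the smallest dot to the largest, touching every dot in turn, and lift off. Only touch: nothing is picked up, the pad stays where it lies, and the paints, pens and brushes around it are left alone.

Things in the scene. Friction and masses are not known exactly. Their poses are not given: they have to be found in the camera images.
- pad: flat LED light pad for tracing drawings, 250 mm (its x) by 340 mm (its y) and 9 mm thick, aluminium with a white panel and a taped-down drawing, 1.3 kg, lying loose on the table. Origin: centre of its underside; z up. Its controls stand in one straight row parallel to its y axis along the border at x = -100 mm: the power button at y = +135 mm, then the touch bar.
- power (a joint): travel of the power button, m: 0 released, 0.003 fully in; it springs back. It switches at about 0.002 and takes about 4 N fully in.
- power_top (a point): centre of the top of the power button, a round black button 18 mm across whose top stands 4.5 mm above the pad's face (13.5 mm above the table), with a pale power ring on it. It goes straight down.
- bar (a joint): how far the touch bar is pressed down, m: 0 at rest, 0.003 at the stop. The bar is flat, black, 210 mm long (pad's y from +105 to -105 mm) and 20 mm wide, its top 4.5 mm above the pad's face (13.5 mm above the table). It is sprung and yields as one piece straight down, about 1 mm for each newton.
- dot1: the smallest of the seven pale round dots printed in a row on the touch bar (4 mm across; flat, flush with the bar's top; dots 30 mm apart; pad's y = 90 mm). Origin: the dot's centre on the bar's top; axes as the pad's. The bar senses it as touched while any part of the fingertips bears, even lightly, on the bar within 5 mm of it along the row and 10 mm across.
- dot2: the second of the seven pale round dots printed in a row on the touch bar (6 mm across; flat, flush with the bar's top; dots 30 mm apart; pad's y = 60 mm). Origin: the dot's centre on the bar's top; axes as the pad's. The bar senses it as touched while any part of the fingertips bears, even lightly, on the bar within 5 mm of it along the row and 10 mm across.
- dot3: the third of the seven pale round dots printed in a row on the touch bar (8 mm across; flat, flush with the bar's top; dots 30 mm apart; pad's y = 30 mm). Origin: the dot's centre on the bar's top; axes as the pad's. The bar senses it as touched while any part of the fingertips bears, even lightly, on the bar within 5 mm of it along the row and 10 mm across.
- dot4: the fourth of the seven pale round dots printed in a row on the touch bar (10 mm across; flat, flush with the bar's top; dots 30 mm apart; pad's y = 0 mm). Origin: the dot's centre on the bar's top; axes as the pad's. The bar senses it as touched while any part of the fingertips bears, even lightly, on the bar within 5 mm of it along the row and 10 mm across.
- dot5: the fifth of the seven pale round dots printed in a row on the touch bar (12 mm across; flat, flush with the bar's top; dots 30 mm apart; pad's y = -30 mm). Origin: the dot's centre on the bar's top; axes as the pad's. The bar senses it as touched while any part of the fingertips bears, even lightly, on the bar within 5 mm of it along the row and 10 mm across.
- dot6: the sixth of the seven pale round dots printed in a row on the touch bar (14 mm across; flat, flush with the bar's top; dots 30 mm apart; pad's y = -60 mm). Origin: the dot's centre on the bar's top; axes as the pad's. The bar senses it as touched while any part of the fingertips bears, even lightly, on the bar within 5 mm of it along the row and 10 mm across.
- dot7: the largest of the seven pale round dots printed in a row on the touch bar (16 mm across; flat, flush with the bar's top; dots 30 mm apart; pad's y = -90 mm). Origin: the dot's centre on the bar's top; axes as the pad's. The bar senses it as touched while any part of the fingertips bears, even lightly, on the bar within 5 mm of it along the row and 10 mm across.
- marker: marker pen, 133 mm long, 16 mm thick, lying on the pad's drawing. Origin: middle of its underside, x along it. Leave it where it is.
- eraser: white eraser block in a card sleeve, 22 x 43 x 12 mm, on the pad. Origin: centre of its underside. Leave it where it is.
- brush: thin black-handled artist's brush, 208 mm long and 9 mm thick, lying on the table just in front of the pad's control border. Origin: on its underside, x along it. Leave it where it is.
- tub: clear paint tub with yellow paint, 92 mm across, 60 mm high, standing beside the power button's end of the pad. Origin: centre of its underside. Leave it where it is.
- palette: white flower-shaped mixing palette, 140 mm across, 14 mm high, beyond the tub as seen from the control border. Origin: centre of its underside. Leave it where it is.
- jar: glass jar, 72 mm across, 95 mm high, with two brushes in it that reach up to 205 mm and lean up to 45 mm out from its axis, standing beside the largest dot's end of the pad. Origin: centre of its underside. Leave it where it is.
- can: drink can, 58 mm across, 130 mm high, beyond the jar as seen from the control border. Origin: centre of its underside. Leave it where it is.

How it is judged:
On the way, in this order (a step that is already met when the one before it is completed fails the run):
1. the power button is pressed in (value of joint power above 0.0018 m), for 0.05 s.
2. the fingertips touch the smallest dot (contact force between the fingers and dot1 above 0.15 N), for 0.03 s.
3. the fingertips have moved on along the bar to the second dot (contact force between the fingers and dot2 above 0.15 N and not (contact force between the fingers and dot1 above 0.05 N)), for 0.03 s.
4. the fingertips have moved on along the bar to the third dot (contact force between the fingers and dot3 above 0.15 N and not (contact force between the fingers and dot2 above 0.05 N)), for 0.03 s.
5. the fingertips have moved on along the bar to the fourth dot (contact force between the fingers and dot4 above 0.15 N and not (contact force between the fingers and dot3 above 0.05 N)), for 0.03 s.
6. the fingertips have moved on along the bar to the fifth dot (contact force between the fingers and dot5 above 0.15 N and not (contact force between the fingers and dot4 above 0.05 N)), for 0.03 s.
7. the fingertips have moved on along the bar to the sixth dot (contact force between the fingers and dot6 above 0.15 N and not (contact force between the fingers and dot5 above 0.05 N)), for 0.03 s.
8. the fingertips have moved on along the bar to the largest dot (contact force between the fingers and dot7 above 0.15 N and not (contact force between the fingers and dot6 above 0.05 N)), for 0.03 s.
At the end, for the whole second after the job is handed in: The button has been pressed in (1.8 mm or more), then all seven dots have been touched in order from the smallest to the largest; at the end button and bar are released (within 0.8 mm), the pad lies flat, still and within 15 mm of its place, and every bystander within 20 mm of its own (distance of pad from where it was at the start of the episode below 0.015 m and linear speed of pad below 0.01 m/s and angle between pad's own z axis and vertical below 0.02 rad and value of joint each of power, bar below 0.0008 m and distance of each of marker, eraser, brush, tub, palette, jar, can from where it was at the start of the episode below 0.02 m).
It fails at once if the light pad is pressed or scraped hard (more than 20 N) (contact force between the fingers and pad above 20 N).
It fails at once if the light pad is shoved more than 15 mm out of its place (distance of pad from where it was at the start of the episode above 0.015 m).
It fails at once if the light pad is lifted or tipped (height (world z) of pad above 0.006 m or angle between pad's own z axis and vertical above 0.05 rad).
It fails at once if a bystander (marker, eraser, brush, tub, palette, jar, can) is shifted more than 20 mm (distance of any of marker, eraser, brush, tub, palette, jar, can from where it was at the start of the episode above 0.02 m).
It fails at once if the tub, jar or can is tipped over (angle between any of tub, jar, can's own z axis and vertical above 0.35 rad).
It also fails if it takes over 43 s, if anything falls off the work surface, if the arm or the gripper's body presses on something with over 40 N, if the wrist force passes 120 N, or if a joint passes its speed limit or range.

## Working session

There is one attempt and no reset: what is moved stays moved. The work goes in short steps, Python scripts to look and compute and a tool call to move; the robot and the scene stay as the last step left them, time stands still between calls to the robot, and variables do not carry over. Pictures are saved under pics/ and viewed, at most 10 in all, crops included, and the job is handed in when it is done.

Besides the shell and the picture viewer there is one more tool, called after "Request:" by a JSON object that holds its "fn" and its "kwargs", one argument or row to a line. arm_command: Moves the arm, as the interface text tells. Its arguments: {"type":"object","properties":{"delta_rot":{"type":"array","items":{"type":"array","items":{"type":"number"}}},"delta_pos":{"type":"array","items":{"type":"array","items":{"type":"number"}}},"gripper":{"type":"array","items":{"type":"number"}},"grip_force":{"type":"number"}},"required":["delta_rot","delta_pos","gripper"]}

```bash
mkdir -p pics; python3 - <<'E'
from rig import status, viewer
import cv2,pickle
o=status.get_obs();print(o)
for n in("top","scene"):
    c=viewer.camera(n);cv2.imwrite(f"pics/{n}0.png",c["pixels"]);pickle.dump(c,open(n+".pkl","wb"))
    print({k:v for k,v in c.items() if k!="pixels"})
E
```

```text
{'time': 0.0, 'q': array([ 1.06252395e+00,  5.28496175e-01,  1.43388609e+00, -2.56491576e-05,
        1.18137554e+00, -1.78488890e-01]), 'joint_velocities': array([-0.00040632,  0.0003733 ,  0.00072319,  0.00039282, -0.00277863,
        0.00013642]), 'joint_torque': array([ 1.42424087e-03, -4.40034449e+01, -1.76592761e+01,  6.33980753e-02,
        5.80437889e-02, -1.64569719e-04]), 'position': array([0.2020146 , 0.59068925, 0.22155834]), 'tool_rot': array([ 1.64140633e-01,  9.86436354e-01, -1.02336886e-03, -3.53306173e-04]), 'ft_force': array([-0.44602782, -0.50068954, -0.37861722]), 'moment': array([-0.01354569,  0.02155625,  0.0103573 ]), 'grip_force': 0.0, 'grip_width': 0.087321248816337}
{'fx': 514.4678989744956, 'fy': 514.4678989744956, 'cx': 288.53687996019704, 'cy': 216.37068808048306, 'k1': 0.02111381983533987, 'pose': array([[-0.01756528, -0.99548454,  0.09328447,  0.48963809],
       [-0.9997156 ,  0.01598126, -0.01770055,  0.02448839],
       [ 0.01612982, -0.09356886, -0.99548214,  1.09305637],
       [ 0.        ,  0.        ,  0.        ,  1.        ]])}
{'fx': 543.3567192453381, 'fy': 543.3567192453381, 'cx': 281.587508017774, 'cy': 210.6750052488596, 'k1': -0.05071644011336359, 'pose': array([[ 0.11966913,  0.76206839, -0.63634194,  1.2802625 ],
       [ 0.99277195, -0.0859649 ,  0.08374904, -0.07537066],
       [ 0.00911942, -0.6417646 , -0.76684747,  0.89143031],
       [ 0.        ,  0.        ,  0.        ,  1.        ]])}
```

View pics/top0.png

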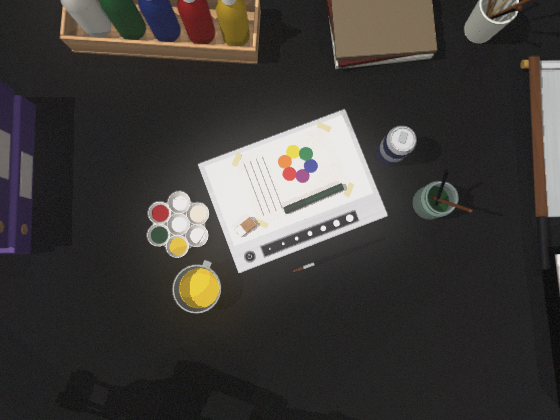

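View pics/scene0.png

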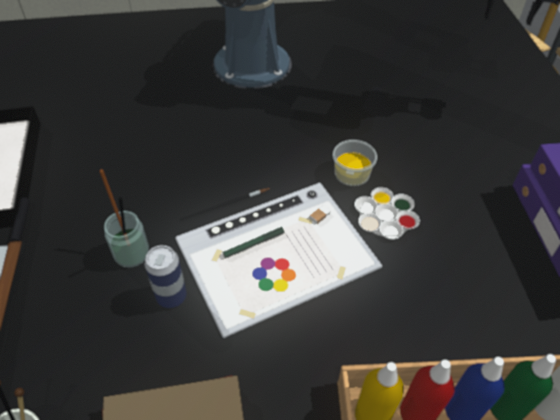

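The top picture shows the power button at about (250,257) and the dots running from about (270,249) to (350,218). The tub (197,288) is beside the button, and the jar (435,200) is beyond dot7. In the scene picture the button is at about (312,195) and dot7 at about (215,230).

```bash
cat > h.py <<'E'
import numpy as np,cv2,pickle
def ray(c,uv,T):
    K=np.array([[c["fx"],0,c["cx"]],[0,c["fy"],c["cy"]],[0,0,1]])
    p=cv2.undistortPoints(np.float64(uv).reshape(-1,1,2),K,np.array([c["k1"],0,0,0.]))[:,0]
    return np.c_[p,np.ones(len(p))]@T[:3,:3].T,T[:3,3]
def onplane(c,uv,z,T):
    d,o=ray(c,uv,T); return o+d*((z-o[2])/d[:,2])[:,None]
def dots(g,poly):
    """bright blobs inside polygon -> centroids (subpixel, weighted)"""
    m=np.zeros(g.shape,np.uint8);cv2.fillPoly(m,[np.int32(poly)],1)
    t=cv2.threshold(g[m>0].reshape(-1,1),0,255,cv2.THRESH_OTSU)[0]
    n,l,s,ce=cv2.connectedComponentsWithStats(((g>t)&(m>0)).astype(np.uint8))
    return ce[1:],s[1:,4],t
E
python3 - <<'E'
from h import *
for n,poly in(("top",[(263,244),(353,211),(357,221),(267,255)]),("scene",[(207,229),(298,194),(302,201),(213,237)])):
    c=pickle.load(open(n+".pkl","rb"));g=cv2.cvtColor(c["pixels"],cv2.COLOR_BGR2GRAY)
    ce,a,t=dots(g,poly);print(n,t)
    for p,q,w in zip(ce,a,onplane(c,ce,.0135,c["pose"])): print(p.round(1),q,w.round(4))
    but=[(250,257)] if n=="top" else [(312,195)]
    print("btn",onplane(c,but,.0135,c["pose"]).round(4))
    if n=="top":
        print("corners",onplane(c,[(199,163),(346,111),(387,216),(239,272)],.009,c["pose"]).round(4))
        print("tub,brushtip,brushend",onplane(c,[(197,288),(294,269),(380,240)],.005,c["pose"]).round(3))
        print("tub top",onplane(c,[(197,288)],.06,c["pose"]).round(3))
a=cv2.resize(pickle.load(open("top.pkl","rb"))["pixels"][195:290,170:370],None,fx=4,fy=4,interpolation=2)
cv2.imwrite("pics/crop1.png",a)
E
```

```text
top 129.0
[352. 211.] 1 [ 0.6    -0.129   0.0135]
[349.5 212. ] 2 [ 0.598  -0.1237  0.0135]
[341.5 215. ] 2 [ 0.5919 -0.1066  0.0135]
[344.5 214. ] 2 [ 0.5939 -0.113   0.0135]
[349.3 217.6] 50 [ 0.5861 -0.1228  0.0135]
[336.5 217. ] 2 [ 0.5878 -0.0959  0.0135]
[339. 216.] 1 [ 0.5899 -0.1012  0.0135]
[331. 219.] 7 [ 0.5838 -0.0842  0.0135]
[290.8 234.1] 92 [0.5533 0.0013 0.0135]
[336.  222.8] 39 [ 0.5755 -0.0945  0.0135]
[354.5 222. ] 6 [ 0.5766 -0.1336  0.0135]
[322.7 227.8] 28 [ 0.5656 -0.0662  0.0135]
[345.5 225.5] 4 [ 0.5696 -0.1144  0.0135]
[349.5 224. ] 2 [ 0.5726 -0.123   0.0135]
[342. 227.] 1 [ 0.5665 -0.107   0.0135]
[337.5 228.5] 4 [ 0.5635 -0.0974  0.0135]
[309.4 233. ] 21 [ 0.555  -0.0379  0.0135]
[329.5 231.5] 4 [ 0.5574 -0.0804  0.0135]
[333.5 230. ] 2 [ 0.5605 -0.0889  0.0135]
[325.5 233. ] 2 [ 0.5544 -0.0718  0.0135]
[320.5 235. ] 2 [ 0.5504 -0.0612  0.0135]
[323. 234.] 1 [ 0.5524 -0.0665  0.0135]
[296.2 238.2] 13 [ 0.5446 -0.0101  0.0135]
[315. 237.] 1 [ 0.5464 -0.0496  0.0135]
[317.5 236. ] 2 [ 0.5484 -0.0549  0.0135]
[310.  238.9] 7 [ 0.5426 -0.039   0.0135]
[304.5 
[... 1060 characters left out ...]
7 -0.0836  0.0135]
[261. 218.] 1 [ 0.5667 -0.0245  0.0135]
[228.6 224. ] 48 [ 0.575  -0.0925  0.0135]
[256. 220.] 1 [ 0.5709 -0.0353  0.0135]
[222. 223.] 1 [ 0.5709 -0.1058  0.0135]
[248. 223.] 1 [ 0.5769 -0.0524  0.0135]
[251. 222.] 1 [ 0.575  -0.0461  0.0135]
[215.1 229.3] 58 [ 0.5858 -0.1208  0.0135]
[219.5 224. ] 2 [ 0.573  -0.1111  0.0135]
[243. 225.] 1 [ 0.581  -0.0631  0.0135]
[246. 224.] 1 [ 0.5791 -0.0568  0.0135]
[238. 227.] 1 [ 0.5851 -0.0737  0.0135]
[241. 226.] 1 [ 0.5832 -0.0674  0.0135]
[207. 229.] 1 [ 0.5832 -0.1371  0.0135]
[209. 228.] 1 [ 0.5811 -0.133   0.0135]
[234.5 228.5] 4 [ 0.5882 -0.0811  0.0135]
[221.6 233.6] 20 [ 0.5983 -0.108   0.0135]
btn [[0.5153 0.0911 0.0135]]
```

View pics/crop1.png

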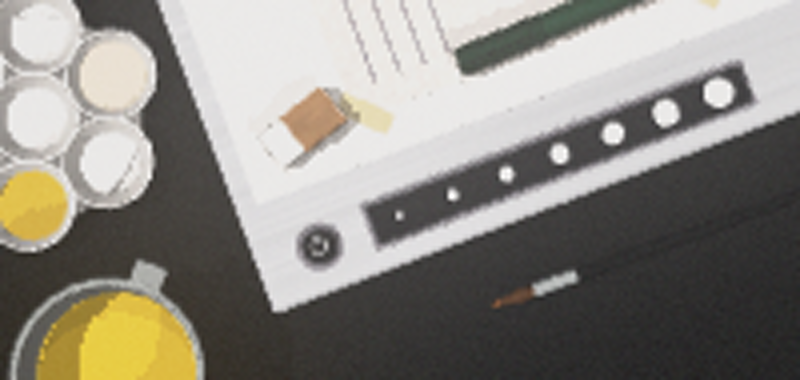

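```bash
cat >> h.py <<'E'
from scipy.spatial.transform import Rotation as R
U=np.array([-.3455,.939,0]); U/=np.linalg.norm(U)
D1=np.array([.5239,.0470,.0135]); BTN=D1+.045*U
RT=np.c_[U,np.cross([0,0,-1],U),[0,0,-1]]
def delta(p,o):
    r=R.from_quat(o["tool_rot"])
    print("pos",r.inv().apply(np.array(p)-o["position"]).round(4),"rot",np.degrees((r.inv()*R.from_matrix(RT)).as_rotvec()).round(2))
E
python3 - <<'E'
from h import *
from rig import status
print(BTN); delta(BTN+[0,0,.1],status.get_obs())
E
```

```text
[0.50836098 0.08923196 0.0135    ]
pos [-0.4522 -0.3751  0.1087] rot [-1.10e-01  3.00e-02  5.09e+01]
```

Request:
{"fn": "arm_command", "kwargs": {
  "delta_rot": [
    [0,0,5],
    [0,0,10],
    [0,0,15],
    [0,0,20],
    [0,0,25],
    [0,0,30],
    [0,0,35],
    [0,0,40],
    [0,0,45],
    [0,0,51],
    [0,0,51],
    [0,0,51]
  ],
  "delta_pos": [
    [-0.03,-0.025,0],
    [-0.06,-0.05,0],
    [-0.09,-0.075,0],
    [-0.12,-0.1,0],
    [-0.15,-0.125,0],
    [-0.18,-0.15,0],
    [-0.21,-0.175,0],
    [-0.24,-0.2,0],
    [-0.27,-0.225,0],
    [-0.3,-0.25,0],
    [-0.33,-0.275,0],
    [-0.36,-0.3,0]
  ],
  "gripper": [1,1,1,1,1,1,1,1,1,1,1,1],
  "grip_force": 10
}}

```text
time: 1.1
position: [0.4462, 0.1891, 0.2224]
tool_rot: [0.573, 0.82, -0.0, -0.0]
ft_force: [0.5, -0.0, -0.1]
grip_width: 0.015
grip_force: 0.0
```

```bash
python3 - <<'E'
from h import *
from rig import status
delta(BTN+[0,0,.09],status.get_obs())
E
```

```text
pos [-0.1151  0.0242  0.1188] rot [-0.03 -0.01 -0.11]
```

Request:
{"fn": "arm_command", "kwargs": {
  "delta_rot": [
    [0,0,0],
    [0,0,0],
    [0,0,0],
    [0,0,0],
    [0,0,0],
    [0,0,0],
    [0,0,0],
    [0,0,0]
  ],
  "delta_pos": [
    [-0.03,0.006,0],
    [-0.06,0.012,0.02],
    [-0.09,0.018,0.05],
    [-0.115,0.024,0.08],
    [-0.115,0.024,0.11],
    [-0.115,0.024,0.119],
    [-0.115,0.024,0.119],
    [-0.115,0.024,0.119]
  ],
  "gripper": [1,1,1,1,1,1,1,1]
}}

```text
time: 1.77
position: [0.5072, 0.0917, 0.1036]
tool_rot: [0.573, 0.82, -0.0, -0.001]
ft_force: [0.7, 0.1, -0.2]
grip_width: 0.0006
grip_force: 0.0
```

```bash
python3 - <<'E'
from h import *
from rig import status,viewer
o=status.get_obs();c=viewer.camera("wrist");print(o["position"],o["grip_width"],o["ft_force"])
print(c["mount"].round(3))
T=np.eye(4);T[:3,:3]=R.from_quat(o["tool_rot"]).as_matrix();T[:3,3]=o["position"];c["T"]=T@c["mount"]
pickle.dump(c,open("w1.pkl","wb"));cv2.imwrite("pics/w1.png",c["pixels"])
K=np.array([[c["fx"],0,c["cx"]],[0,c["fy"],c["cy"]],[0,0,1]])
Ti=np.linalg.inv(c["T"])
P=[D1-U*.03*i for i in range(7)]+[BTN,o["position"]]
print(cv2.projectPoints(np.array(P),cv2.Rodrigues(Ti[:3,:3])[0],Ti[:3,3],K,np.array([c["k1"],0,0,0]))[0][:,0].round(1))
E
```

```text
[0.50717548 0.09166095 0.10356196] 0.0006062165982652665 [ 0.7073244   0.12726176 -0.21540896]
[[-0.    -0.965 -0.262  0.072]
 [ 1.    -0.    -0.001 -0.   ]
 [ 0.001 -0.262  0.965 -0.163]
 [ 0.     0.     0.     1.   ]]
[[287.5 264.6]
 [287.5 295.3]
 [287.5 324.3]
 [287.6 351.6]
 [287.6 377.4]
 [287.6 401.6]
 [287.6 424.5]
 [287.5 214.8]
 [287.  255.9]]
```

View pics/w1.png

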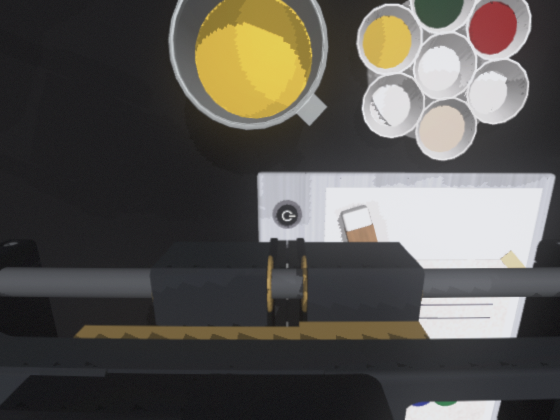

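The wrist view shows the power button at (287,215), exactly where I predicted it. The fingers are closed and the tip is clear.

```bash
python3 - <<'E'
from h import *
from rig import status
delta(BTN+[0,0,.006],status.get_obs())
E
```

```text
pos [-0.0026 -0.0007  0.085 ] rot [ 0.06  0.02 -0.03]
```

Request:
{"fn": "arm_command", "kwargs": {
  "delta_rot": [
    [0,0,0],
    [0,0,0],
    [0,0,0],
    [0,0,0],
    [0,0,0],
    [0,0,0]
  ],
  "delta_pos": [
    [-0.0025,-0.0005,0.03],
    [-0.0025,-0.0005,0.055],
    [-0.0025,-0.0005,0.07],
    [-0.0025,-0.0005,0.08],
    [-0.0025,-0.0005,0.085],
    [-0.0025,-0.0005,0.085]
  ],
  "gripper": [1,1,1,1,1,1]
}}

```text
time: 2.32
position: [0.5086, 0.0891, 0.019]
tool_rot: [0.572, 0.82, 0.0, 0.0]
ft_force: [1.0, 0.7, 0.5]
grip_width: 0.0006
grip_force: 0.0
```

```bash
python3 - <<'E'
from h import *
from rig import status
o=status.get_obs();print(o["position"],o["ft_force"]);delta(BTN+[0,0,-.0025],o)
E
```

```text
[0.50863456 0.08914856 0.01896708] [1.03792646 0.74550183 0.45856112]
pos [ 0.0002 -0.0002  0.008 ] rot [ 0.05  0.02 -0.04]
```

Request:
{"fn": "arm_command", "kwargs": {
  "delta_rot": [
    [0,0,0],
    [0,0,0],
    [0,0,0],
    [0,0,0],
    [0,0,0],
    [0,0,0]
  ],
  "delta_pos": [
    [0,0,0.003],
    [0,0,0.005],
    [0,0,0.0065],
    [0,0,0.008],
    [0,0,0.008],
    [0,0,0.008]
  ],
  "gripper": [1,1,1,1,1,1]
}}

```text
time: 2.82
position: [0.5091, 0.0887, 0.0111]
tool_rot: [0.573, 0.82, 0.001, 0.001]
ft_force: [0.4, 1.6, 3.3]
grip_width: 0.0003
grip_force: 1.7
```

Request:
{"fn": "arm_command", "kwargs": {
  "delta_rot": [
    [0,0,0],
    [0,0,0],
    [0,0,0]
  ],
  "delta_pos": [
    [0,0,0.0005],
    [0,0,0.0005],
    [0,0,0.0005]
  ],
  "gripper": [1,1,1]
}}

```text
time: 3.07
position: [0.5091, 0.0887, 0.0108]
tool_rot: [0.573, 0.82, 0.001, 0.001]
ft_force: [-0.3, 1.4, 6.6]
grip_width: 0.0003
grip_force: 3.5
```

Request:
{"fn": "arm_command", "kwargs": {
  "delta_rot": [
    [0,0,0],
    [0,0,0],
    [0,0,0],
    [0,0,0],
    [0,0,0],
    [0,0,0]
  ],
  "delta_pos": [
    [0,0,-0.006],
    [0,0,-0.012],
    [-0.02,0,-0.012],
    [-0.044,0,-0.012],
    [-0.044,0,-0.008],
    [-0.044,0,-0.008]
  ],
  "gripper": [1,1,1,1,1,1]
}}

```text
time: 3.57
position: [0.5231, 0.0464, 0.0178]
tool_rot: [0.574, 0.819, -0.0, -0.001]
ft_force: [0.3, 0.9, 0.3]
grip_width: 0.0004
grip_force: 0.0
```

```bash
python3 - <<'E'
from h import *
from rig import status
o=status.get_obs();print(o["position"],o["ft_force"]);delta(D1+[0,0,-.001],o)
E
```

```text
[0.52313943 0.04638777 0.01775233] [0.29856748 0.8630263  0.25671653]
pos [0.0003 0.0009 0.0053] rot [-0.06 -0.03 -0.22]
```

Request:
{"fn": "arm_command", "kwargs": {
  "delta_rot": [
    [0,0,0],
    [0,0,0],
    [0,0,0],
    [0,0,0],
    [0,0,0],
    [0,0,0],
    [0,0,0]
  ],
  "delta_pos": [
    [0.005,0.001,0],
    [0.005,0.001,0.003],
    [0.005,0.001,0.005],
    [0.005,0.001,0.0055],
    [0.003,0.001,0.0055],
    [0,0.001,0.0055],
    [0,0.001,0.0055]
  ],
  "gripper": [1,1,1,1,1,1,1]
}}

```text
time: 4.15
position: [0.5246, 0.0474, 0.0126]
tool_rot: [0.573, 0.82, 0.0, 0.0]
ft_force: [-0.2, -0.5, 1.1]
grip_width: 0.0007
grip_force: 0.7
```

```bash
python3 - <<'E'
from h import *
from rig import status
o=status.get_obs();print(o["position"],o["ft_force"]);delta(D1-.045*U+[0,0,-.001],o)
E
```

```text
[0.52461004 0.04736555 0.01264966] [-0.1990425  -0.50433235  1.10898909]
pos [-0.0451 -0.0007  0.0002] rot [ 0.01  0.02 -0.09]
```

Request:
{"fn": "arm_command", "kwargs": {
  "delta_rot": [
    [0,0,0],
    [0,0,0],
    [0,0,0],
    [0,0,0],
    [0,0,0],
    [0,0,0],
    [0,0,0],
    [0,0,0],
    [0,0,0],
    [0,0,0],
    [0,0,0],
    [0,0,0]
  ],
  "delta_pos": [
    [-0.004,0,0.0003],
    [-0.008,0,0.0003],
    [-0.012,0,0.0003],
    [-0.016,0,0.0003],
    [-0.02,-0.0005,0.0003],
    [-0.024,-0.0005,0.0003],
    [-0.028,-0.0005,0.0003],
    [-0.032,-0.0005,0.0003],
    [-0.036,-0.0005,0.0003],
    [-0.04,-0.0005,0.0003],
    [-0.045,-0.0005,0.0003],
    [-0.045,-0.0005,0.0003]
  ],
  "gripper": [1,1,1,1,1,1,1,1,1,1,1,1]
}}

```text
time: 5.15
position: [0.54, 0.0041, 0.0123]
tool_rot: [0.573, 0.82, -0.0, 0.001]
ft_force: [0.2, -1.0, 1.1]
grip_width: 0.0005
grip_force: 0.9
```

```bash
python3 - <<'E'
from h import *
from rig import status
o=status.get_obs();print(o["position"],o["ft_force"]);delta(D1-.09*U+[0,0,-.001],o)
E
```

```text
[0.5400344  0.00409129 0.01228299] [ 0.19888516 -0.96791507  1.08414508]
pos [-0.0442 -0.0002 -0.0002] rot [ 0.04  0.06 -0.12]
```

Request:
{"fn": "arm_command", "kwargs": {
  "delta_rot": [
    [0,0,0],
    [0,0,0],
    [0,0,0],
    [0,0,0],
    [0,0,0],
    [0,0,0],
    [0,0,0],
    [0,0,0],
    [0,0,0],
    [0,0,0],
    [0,0,0],
    [0,0,0]
  ],
  "delta_pos": [
    [-0.004,0,0],
    [-0.008,0,0],
    [-0.012,0,0],
    [-0.016,0,0],
    [-0.02,0,0],
    [-0.024,0,0],
    [-0.028,0,0],
    [-0.032,0,0],
    [-0.036,0,0],
    [-0.04,0,0],
    [-0.045,0,0],
    [-0.045,0,0]
  ],
  "gripper": [1,1,1,1,1,1,1,1,1,1,1,1]
}}

```text
time: 6.15
position: [0.5556, -0.0383, 0.0123]
tool_rot: [0.573, 0.82, -0.0, 0.001]
ft_force: [0.8, -0.3, 1.5]
grip_width: 0.0002
grip_force: 0.8
```

```bash
python3 - <<'E'
from h import *
from rig import status
o=status.get_obs();print(o["position"],o["ft_force"]);delta(D1-.135*U+[0,0,-.001],o)
E
```

```text
[ 0.55555273 -0.03826349  0.01230176] [ 0.75392782 -0.33721867  1.4668056 ]
pos [-0.0441 -0.0002 -0.0001] rot [ 0.04  0.07 -0.12]
```

Request:
{"fn": "arm_command", "kwargs": {
  "delta_rot": [
    [0,0,0],
    [0,0,0],
    [0,0,0],
    [0,0,0],
    [0,0,0],
    [0,0,0],
    [0,0,0],
    [0,0,0],
    [0,0,0],
    [0,0,0],
    [0,0,0],
    [0,0,0]
  ],
  "delta_pos": [
    [-0.004,0,0],
    [-0.008,0,0],
    [-0.012,0,0],
    [-0.016,0,0],
    [-0.02,0,0],
    [-0.024,0,0],
    [-0.028,0,0],
    [-0.032,0,0],
    [-0.036,0,0],
    [-0.04,0,0],
    [-0.045,0,0],
    [-0.045,0,0]
  ],
  "gripper": [1,1,1,1,1,1,1,1,1,1,1,1]
}}

```text
time: 7.15
position: [0.5711, -0.0806, 0.0123]
tool_rot: [0.573, 0.82, -0.0, 0.001]
ft_force: [-1.0, -1.9, 1.4]
grip_width: 0.0004
grip_force: 0.8
```

```bash
python3 - <<'E'
from h import *
from rig import status
o=status.get_obs();print(o["position"],o["ft_force"]);delta(D1-.182*U+[0,0,-.001],o)
E
```

```text
[ 0.57105324 -0.08058296  0.01233726] [-0.95968493 -1.87120478  1.40200864]
pos [-0.046  -0.0001 -0.0001] rot [ 0.05  0.08 -0.12]
```

Request:
{"fn": "arm_command", "kwargs": {
  "delta_rot": [
    [0,0,0],
    [0,0,0],
    [0,0,0],
    [0,0,0],
    [0,0,0],
    [0,0,0],
    [0,0,0],
    [0,0,0],
    [0,0,0],
    [0,0,0],
    [0,0,0],
    [0,0,0]
  ],
  "delta_pos": [
    [-0.004,0,0],
    [-0.008,0,0],
    [-0.012,0,0],
    [-0.016,0,0],
    [-0.02,0,0],
    [-0.024,0,0],
    [-0.028,0,0],
    [-0.032,0,0],
    [-0.036,0,0],
    [-0.04,0,0],
    [-0.044,0,0],
    [-0.046,0,0]
  ],
  "gripper": [1,1,1,1,1,1,1,1,1,1,1,1]
}}

```text
time: 8.15
position: [0.5864, -0.1232, 0.0123]
tool_rot: [0.573, 0.82, 0.0, 0.0]
ft_force: [-0.9, 1.3, 2.6]
grip_width: 0.0004
grip_force: 0.9
```

Request:
{"fn": "arm_command", "kwargs": {
  "delta_rot": [
    [0,0,0],
    [0,0,0],
    [0,0,0],
    [0,0,0],
    [0,0,0],
    [0,0,0],
    [0,0,0],
    [0,0,0]
  ],
  "delta_pos": [
    [0,0,0],
    [0,0,-0.005],
    [0,0,-0.02],
    [0,0,-0.05],
    [0.03,0,-0.08],
    [0.06,0,-0.11],
    [0.09,0,-0.12],
    [0.09,0,-0.12]
  ],
  "gripper": [1,1,1,1,1,1,1,1]
}}

```text
time: 8.82
position: [0.5534, -0.0335, 0.1353]
tool_rot: [0.571, 0.821, 0.001, 0.0]
ft_force: [0.6, 1.0, -0.3]
grip_width: 0.0004
grip_force: 0.0
```

```bash
python3 - <<'E'
from h import *
from rig import status,viewer
c=viewer.camera("scene");cv2.imwrite("pics/scene1.png",c["pixels"])
E
```

```text
(no output)
```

View pics/scene1.png

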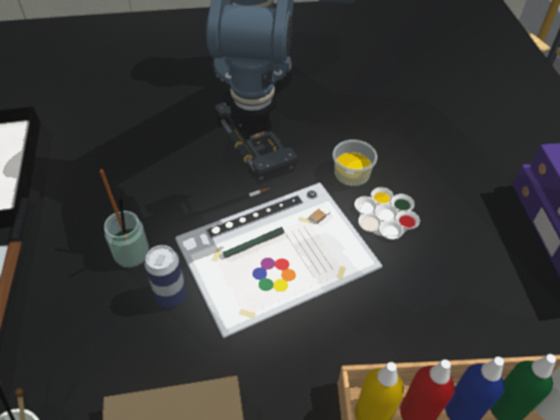

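The picture shows the pad with its button still at (312,195), and the objects around it where they were. The arm is clear of everything.

```bash
python3 -c "
from rig import robot
print(robot.hand_in())"
```

```text
the job is handed in; nothing more can be done
None
```

I pressed the power button fully in, ran the closed fingertips along the bar from dot 1 to dot 7 at about 1–3 N, and lifted off; the last picture shows the pad and everything around it in place, and the job is handed in (no verdict was returned).

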